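# Seal the chocolate-drop tin with its nested lids and lift off the outer lid

## Task

The open round tin has just been refilled with chocolate drops: take its nested lid set off the bench by the wooden handle, set it on that tin and press down until the red inner lid is fully home in the tin's mouth. Then lift the steel outer lid off alone, leaving the inner lid sealed and undisturbed so that I can date-mark it, and finish while still holding the outer lid level in the gripper, at least 6 cm clear above the tin. Leave the tin standing about where it is, and leave everything else on the bench alone.

Things in the scene. Friction and masses are not known exactly. Their poses are not given: they have to be found in the camera images.
- tin: The open tin to be closed: round, sage green enamelled steel, 104 mm outside diameter, 105 mm high, wall 3 mm, loose on the bench, about 0.9 kg, filled to about 60 mm with dark chocolate drops. A white seal ring sits inside its mouth. Origin: centre of its underside; z up.
- tin_mouth (a point): Centre of the open tin's mouth at rim height (105 mm above its underside). The inner lid's plug (4 mm of play all round) goes in freely for about 14 mm, then snaps past the sprung seal in the last 8 mm: a push of about 10 to 15 N (the lids' weight is not enough). The seal then holds the inner lid with over 10 N.
- inner_lid: Red inner lid, 60 g, 37 mm high: a plug 22 mm deep (82 mm wide at the foot, 90 mm at its bead) under a 3 mm flange 106 mm wide, with a 24 mm button on top. Origin: centre of the plug's underside; z up. Starts standing on the bench inside the outer lid, mostly hidden. Fully home, its flange rests on the tin's rim and its origin is 83 mm above the tin's underside.
- outer_lid: Steel outer lid, about 0.2 kg: round cap 116 mm wide, 31 mm high, bar handle on top. Origin: centre of the skirt's lower edge; z up, x along the handle. Nested, it is 12 mm above the inner lid's origin; home on the tin, 95 mm above the tin's underside, skirt 10 mm down round the rim (4 mm play). A clip inside carries the inner lid by its button and lets go at a pull of about 4 N.
- handle (a point): Grip point of the outer lid's beech bar handle, 53 mm above the outer lid's origin. The bar is 66 mm long (lid's x) and 20 mm thick (lid's y, the way to pinch it), from the cap's top 22 mm below this point to 8 mm above it; a TCP here puts fingertips just above the cap. Pressing or lifting straight here works both lids; once the inner lid is sealed, a straight lift takes off the outer one alone.
- closed_tin: Bystander: a cream tin of the same make, already closed with its own steel lid and wooden handle, 116 mm across the lid, 156 mm high, 1.1 kg. Origin: centre of its underside.
- rolling_pin: Bystander: beech rolling pin lying on the bench near its far edge, roughly along y, barrel 260 mm long and 64 mm thick, 476 mm over the handles. Origin: under the middle of the barrel.
- scoop: Bystander: white enamel measuring scoop with a wooden handle, bowl 72 mm wide, 40 mm high, 163 mm long. Origin: under the bowl's centre.
- scraper: Bystander: steel bench scraper with a beech handle lying flat, 100 mm by 152 mm, 22 mm high. Origin: centre of its underside.
- cutter_large: Bystander: round steel pastry cutter ring, 80 mm wide, 35 mm high. Origin: centre of its underside.
- cutter_small: Bystander: smaller pastry cutter ring standing inside the large one, 56 mm wide, 35 mm high. Origin: centre of its underside.
- dough_bowl: Bystander: empty wooden bowl, 180 mm wide, 70 mm high. Origin: centre of its underside.
Things that resemble listed ones, but are neither listed nor needed, are in the scene too. Leave any green or yellow look-alike of the outer_lid alone.

How it is judged:
By the outcome, as a careful person would: the job done as asked, in the order asked, and still so for the second after the job is handed in, while the arm keeps its last pose, push and grip.
It also fails if it takes over 56 s, if anything falls off the work surface, if the arm or the gripper's body presses on something with over 40 N, if the wrist force passes 120 N, or if a joint passes its speed limit or range.

## Robot

A 6-joint arm with a two-finger parallel gripper is mounted at the origin on the work surface. World frame = base frame: x ahead of the robot, y to its left, z up, the work surface at z = 0. Lengths are in mm, angles in rad, forces in N, time in s.
With the tool pointing down it reaches from about 275 to 750 mm from the base axis. Payload 10.2 kg.
Tool frame: the origin (TCP) lies between the finger pads, 19 mm behind the fingertips; this is the grasp point; z points along the fingers, y is the direction in which the jaws open and shut (so a half turn about z gives the same grasp; the last joint's range is limited). The gripper opens to 85 mm and grips with 20 to 120 N. Pads are 22 mm wide; open, the fingers measure 114 mm over their backs; the gripper's body (76 mm by 85 mm) begins 54 mm behind the grasp point. The pads swing forward as they close: fully open they stand 13 mm farther back than shut.
Start: joints at [-1.43, 0.313, 1.498, -0, 1.331, -0.223], TCP at [186.797, -490.651, 249.994] pointing down, gripper open.
Joint ranges: [-2.94, 2.94], [-0.97, 2.17], [0.19, 2.56], [-1.23, 4.37], [0.02, 3.11], [-2.88, 2.88]. Speed limits (rad/s): [2.39, 2.39, 3.01, 3.14, 3.14, 3.14].

## Interface

Orientations are given as a unit quaternion [w, x, y, z].
In Python, from rig import sense, optics, ctrl gives the robot as it stands.
- The arm moves only by the tool play_rows, never from a script. Its argument "plan" is a list of rows, each a list of 7 numbers: the shift along the world's x, y, z in mm, then the turn, a rotation vector about the world's x, y, z in rad, then the opening, from -1 (shut) to 1 (fully open), so that 0 is half open. A call has 1 to 5 rows; each row shifts and turns the pose as measured when the row begins; what a row does not reach is not made up. A row lasts 1/12 s, in which the tool goes at most 41.7 mm and 7.16 degrees, less where a joint would pass 70% of its speed; a pose out of reach is approached as far as the arm can. A call is refused whole if a number of a shift passes 41.7 or a number of a turn 0.125, either way. A call with a gripper value outside its range is refused whole. The fingers move at their own pace and stop on an object; "grip_force" is the grip in N (left out, the last holds). Time passes only in rows, so rows that do not move let the fingers close. It gives the time, the measured TCP pose, the force and the opening at its end, in the units of the state.
- sense(): the state, without advancing time (a new reading comes with each control period).
- optics.capture(name): name is "scene" or "side" or "wrist"; returns a dict with "img" (384x512x3 uint8, blue, green, red), "fx", "fy", "cx", "cy" (pixels), "world_to_cam" (4x4, takes a point from world to camera coordinates). Camera axes: x right, y up, looking along -z (the intrinsics and any distortion apply to the point x, -y, -z); pixel columns grow to the right and rows downward; lengths in mm; the calibration is good to about 2 mm. A picture is of the moment at which its call begins. There is no depth.
- ctrl.finish_job(): hands the job in, once; it reports no verdict.
The state is a dict: "time_s": time; "joints": joint angles; "dq": joint speeds; "tau": joint torques, N m; "eef_pos": TCP position; "ee_rot": TCP orientation; "force": force on the tool from outside, world axes, zero at the start; "wrist_torque": the same for the moment, N m; "grip_width": opening from 0.0 (shut) to 1.0 (fully open).
Only numpy, scipy, OpenCV 4.12 (cv2) and the standard library are available. Lean on these libraries where they do the work, as an engineer would, in place of code of your own. Each camera call takes 0.05 s, during which the arm holds its last target. There are 200 camera calls.

## Working session

There is one attempt and no reset: what is moved stays moved. The work goes in short steps, Python scripts to look and compute and a tool call to move; the robot and the scene stay as the last step left them, time stands still between calls to the robot, and variables do not carry over. Pictures are saved under pics/ and viewed, about 8 in all and at most 12, crops included, and the job is handed in when it is done.

Besides the shell and the picture viewer there is one more tool, called after ">>>" by a JSON object that holds its "fn" and its "kwargs". play_rows: Moves the arm, as the interface text tells. Its arguments: {"type":"object","properties":{"plan":{"type":"array"},"grip_force":{"type":"number"}},"required":["plan"]}

```bash
mkdir -p pics
cat > h.py <<'E'
import numpy as np, cv2
from rig import sense, optics, ctrl
def cap(n,f=None):
    c=optics.capture(n)
    if f: cv2.imwrite('pics/'+f,c['img'])
    return c
def ray(c,u,v):
    M=np.array(c['world_to_cam']);R=M[:3,:3];t=M[:3,3]
    d=R.T@np.array([(u-c['cx'])/c['fx'],-(v-c['cy'])/c['fy'],-1.]);return -R.T@t,d
def onz(c,u,v,z):
    o,d=ray(c,u,v);return o+d*(z-o[2])/d[2]
def proj(c,p):
    M=np.array(c['world_to_cam']);q=M[:3,:3]@np.array(p)+M[:3,3]
    return np.array([c['cx']+c['fx']*q[0]/-q[2],c['cy']+c['fy']*-q[1]/-q[2]])
def tri(a,ua,b,ub):
    o1,d1=ray(a,*ua);o2,d2=ray(b,*ub)
    s=np.linalg.lstsq(np.c_[d1,-d2],o2-o1,rcond=None)[0]
    p,q=o1+s[0]*d1,o2+s[1]*d2;return (p+q)/2,np.linalg.norm(p-q)
E
python3 - <<'E'
from h import *
a=cap('scene');b=cap('side')
import pickle;pickle.dump((a,b),open('ab.pkl','wb'))
cv2.imwrite('pics/1.png',cv2.resize(a['img'],(800,600)));cv2.imwrite('pics/2.png',cv2.resize(b['img'],(800,600)))
for c in(a,b):print({k:c[k] for k in c if k!='img'})
print(sense())
E
```

```text
{'fx': 458.17363331825123, 'fy': 458.17363331825123, 'cx': 256.9882309174917, 'cy': 197.06597116682744, 'world_to_cam': array([[-6.12258990e-01,  7.90530432e-01,  1.41620779e-02,
         3.58125052e+02],
       [-5.96336677e-01, -4.73470504e-01,  6.48234718e-01,
         2.60839814e+02],
       [ 5.19154598e-01,  3.88442167e-01,  7.61308864e-01,
        -1.78846799e+03],
       [ 0.00000000e+00,  0.00000000e+00,  0.00000000e+00,
         1.00000000e+00]])}
{'fx': 472.16893040976214, 'fy': 472.16893040976214, 'cx': 259.67932048975564, 'cy': 193.7753066941534, 'world_to_cam': array([[-8.57609034e-01, -5.14132644e-01,  1.32049084e-02,
         4.58502505e+02],
       [ 3.26728777e-01, -5.24818540e-01,  7.86011327e-01,
        -2.85948667e+02],
       [-3.97183900e-01,  6.78404838e-01,  6.18071052e-01,
        -1.54444038e+03],
       [ 0.00000000e+00,  0.00000000e+00,  0.00000000e+00,
         1.00000000e+00]])}
{'time_s': 0.1, 'joints': array([-1.43041447e+00,  3.13396179e-01,  1.49834110e+00, -1.78439914e-06,
        1.33100409e+00, -2.23415776e-01]), 'dq': array([-2.02798061e-03, -1.33945430e-03,  1.02838501e-05,  1.21004741e-03,
       -7.89001888e-04,  1.93285304e-03]), 'tau': array([ 3.48434296e-03, -4.12896430e+01, -2.60138887e+01, -1.36303115e-04,
        3.06661881e-03, -4.21296065e-06]), 'eef_pos': array([ 186.76004428, -490.44188914,  249.49873205]), 'ee_rot': array([-5.73899518e-04,  9.83501775e-01,  1.80897566e-01,  2.29729663e-05]), 'force': array([ 0.11249601,  0.19264104, -0.10285827]), 'wrist_torque': array([ 0.00772539, -0.02809638, -0.0855745 ]), 'grip_width': 1.0003551078703534}
```

View pics/1.png

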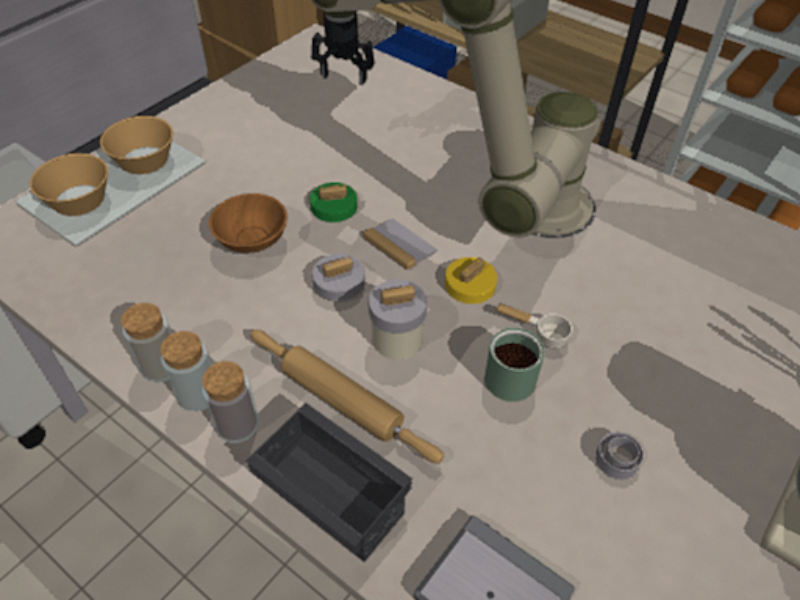

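View pics/2.png

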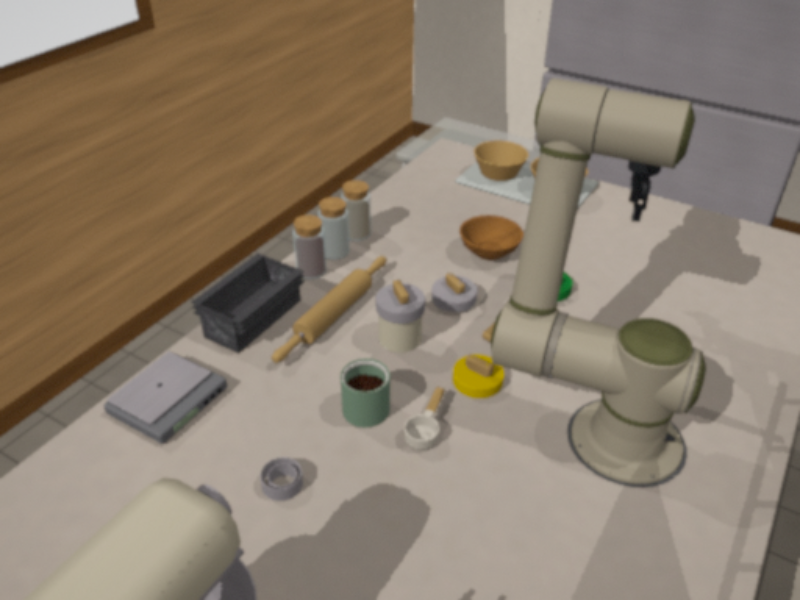

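Scene (800x600): the lid candidates are steel (339,277) low on the bench, steel (398,305) on the cream tin, green (333,202) and yellow (471,280). The steel one standing on the bench fits; the tin is the green one at (513,365). In the side view they are at (455,292) and (366,392).

Run:
```python
from h import *
import pickle
a,b=pickle.load(open('ab.pkl','rb'));S=512/800
def blob(m,seed):
    n,l,st,ce=cv2.connectedComponentsWithStats(m)
    i=min(range(1,n),key=lambda i:np.hypot(*(ce[i]-seed))+(1e3 if st[i,4]<25 else 0))
    return (l==i).astype(np.uint8),st[i],ce[i]
H=[]
for c,s,g in((a,(338,266),(513,380)),(b,(455,284),(366,400))):
    hsv=cv2.cvtColor(c['img'],cv2.COLOR_BGR2HSV)
    m=cv2.inRange(hsv,(8,90,70),(25,255,255))
    k,st,ce=blob(m,np.array(s)*S)
    r=cv2.minAreaRect(cv2.findNonZero(k));print('handle',st,ce,r)
    # green
    m2=cv2.inRange(hsv,(50,35,20),(90,255,255));k2,st2,ce2=blob(m2,np.array(g)*S);
    print('tin',st2,ce2)
    H.append((ce,st2))
print('handle tri',tri(a,H[0][0],b,H[1][0]))
for c,(ce,st) in((a,H[0]),(b,H[1])):
    print('tin axis rough, width mid', onz(c,st[0]+st[2]/2,st[1]+st[3]/2,52), 'handle z43',onz(c,*ce,65))
w=[cv2.resize(a['img'][140:240,180:380],(800,400),interpolation=2),cv2.resize(b['img'][150:290,200:340],(400,400),interpolation=2)]
cv2.imwrite('pics/3.png',cv2.resize(np.hstack([w[0][:,:400],w[1]]),(800,400)))
```

```text
handle [207 165  19  12 144] [215.75694444 170.73611111] ((216.00003051757812, 170.5), (8.538148880004883, 18.657434463500977), 71.56504821777344)
tin [311 221  36  36 645] [326.18914729 243.06666667]
handle [286 176  11  12  83] [290.75903614 181.26506024] ((290.5, 181.0), (13.435027122497559, 6.363961219787598), 45.0)
tin [219 246  30  27 629] [233.59459459 259.45627981]
handle tri (array([ 526.6804303 , -223.81319996,   57.76646904]), np.float64(1.3722214474117422))
tin axis rough, width mid [525.27573583 228.6996666   52.        ] handle z43 [ 532.16546678 -218.18138033   65.        ]
tin axis rough, width mid [486.58755532 244.35396435  52.        ] handle z43 [ 522.50706628 -216.0317018    65.        ]
```

View pics/3.png

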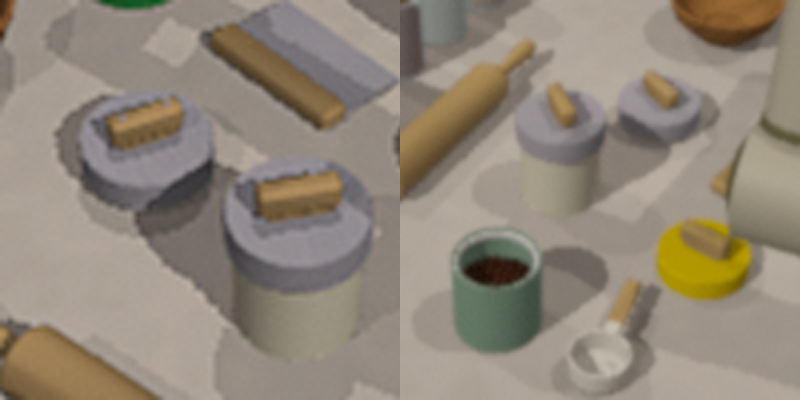

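Run:
```python
from h import *
import pickle
a,b=pickle.load(open('ab.pkl','rb'))
for c,p,d in((a,(216,170.5),(.949,-.316)),(b,(290.5,181),(.707,.707))):
    p=np.array(p);d=np.array(d)*7;P=onz(c,*(p+d),62)-onz(c,*(p-d),62);print(np.degrees(np.arctan2(P[1],P[0])))
S=.64
print('closed handle',tri(a,(398*S,296*S),b,(401*S,292*S)))
# tin rim (mouth centre) from view estimates
print('tin mouth',tri(a,(514*S,352*S),b,(365.5*S,374*S)))
```

```text
153.72309345610702
149.82960099645464
closed handle (array([567.16719716, -26.20147622, 139.72360161]), np.float64(5.027322036962722))
tin mouth (array([511.65761377, 210.6316872 ,  98.32495986]), np.float64(8.484438011233191))
```

>>> {"fn": "play_rows", "kwargs": {"plan": [[31,24,0,0,0,0,1],[31,24,0,0,0,0,1],[31,24,0,0,0,0,1],[31,24,0,0,0,0,1],[31,24,0,0,0,0,1]], "grip_force": 40}}

```text
time_s: 0.52
eef_pos: [341.1, -368.9, 247.3]
ee_rot: [-0.002, 0.985, 0.175, -0.001]
force: [0.6, -0.4, 0.0]
grip_width: 0.996
```

>>> {"fn": "play_rows", "kwargs": {"plan": [[31,24,0,0,0,0,1],[31,24,0,0,0,0,1],[31,24,0,0,0,0,1],[31,24,0,0,0,0,1],[0,0,0,0,0,0,1]]}}

```text
time_s: 0.93
eef_pos: [473.6, -262.0, 246.1]
ee_rot: [-0.003, 0.984, 0.177, -0.001]
force: [0.4, 0.2, -0.3]
grip_width: 0.999
```

Run:
```python
from h import *
import pickle
w=cap('wrist');pickle.dump(w,open('w1.pkl','wb'));cv2.imwrite('pics/4.png',w['img'])
s=sense();print(s['time_s'],s['eef_pos'],s['ee_rot'],s['force'])
M=np.array(w['world_to_cam']);print(-M[:3,:3].T@M[:3,3],M[2,:3])
```

```text
0.9833 [ 471.8860071  -263.68371565  245.96305664] [-0.00328297  0.98421992  0.17691189 -0.00159773] [-0.12294419 -1.11689702  0.04600851]
[ 552.06926705 -233.28192835  368.9086354 ] [0.3058222  0.10657504 0.94610493]
```

View pics/4.png

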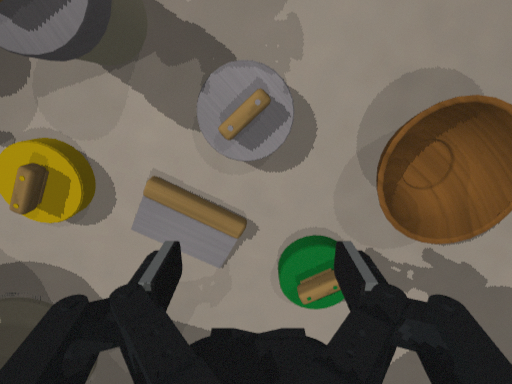

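Wrist view: the steel lid set is centred at about (245,112), with its handle from (222,135) to (268,92). Green (318,272), yellow (47,178) and the closed tin (45,20) are clearly separate from it.

```bash
cat > wh.py <<'E'
from h import *
def handle(w,seed):
    hsv=cv2.cvtColor(w['img'],cv2.COLOR_BGR2HSV)
    m=cv2.inRange(hsv,(8,90,60),(25,255,255))
    n,l,st,ce=cv2.connectedComponentsWithStats(m)
    i=min(range(1,n),key=lambda i:np.hypot(*(ce[i]-seed))+(1e3 if st[i,4]<200 else 0))
    r=cv2.minAreaRect(cv2.findNonZero((l==i).astype(np.uint8)))
    bx=cv2.boxPoints(r)
    e=[(bx[k]+bx[(k+1)%4])/2 for k in range(4)]
    L=[np.linalg.norm(bx[k]-bx[(k+1)%4]) for k in range(4)]
    k=int(np.argmin(L[:2]));P,Q=onz(w,*e[k],73),onz(w,*e[k+2],73)
    d=Q-P;return r,onz(w,*r[0],70),np.hypot(*d[:2]),np.degrees(np.arctan2(d[1],d[0]))%180
E
python3 - <<'E'
from wh import *;import pickle
w=pickle.load(open('w1.pkl','rb'));a,b=pickle.load(open('ab.pkl','rb'))
r,p,L,ang=handle(w,(245,113));print(r,p,L,ang)
print(tri(w,r[0],a,(215.8,170.7)),tri(w,r[0],b,(290.7,181.2)))
E
```

```text
((244.3680419921875, 113.91142272949219), (18.517242431640625, 60.24137878417969), 46.397178649902344) [ 529.42023099 -224.19100191   70.        ] 63.63620174516174 152.623515456052
(array([ 527.89448492, -223.28623742,   58.13336731]), np.float64(1.6544649292830678)) (array([ 527.72528076, -224.24478263,   58.07637066]), np.float64(1.7861758657045295))
```

>>> {"fn": "play_rows", "kwargs": {"plan": [[12,8,-10,0,0,-0.12,1],[12,8,-10,0,0,-0.12,1],[12,8,-10,0,0,-0.12,1],[11,8,-10,0,0,-0.12,1],[10,8,-10,0,0,-0.12,1]]}}

```text
time_s: 1.4
eef_pos: [528.0, -226.4, 195.1]
ee_rot: [-0.002, 0.991, -0.132, -0.001]
force: [-0.3, -0.1, -0.0]
grip_width: 0.998
```

>>> {"fn": "play_rows", "kwargs": {"plan": [[0,0,-10,0,0,-0.12,1],[0,0,-10,0,0,-0.11,1],[0,0,0,0,0,0,1],[0,0,0,0,0,0,1]]}}

```text
time_s: 1.73
eef_pos: [526.1, -227.5, 171.1]
ee_rot: [-0.003, 0.968, -0.252, -0.004]
force: [0.5, 0.6, 0.8]
grip_width: 1.001
```

```bash
cat > st.py <<'E'
from h import *
from scipy.spatial.transform import Rotation as Ro
s=sense();q=s['ee_rot'];R=Ro.from_quat(np.r_[q[1:],q[0]]).as_matrix()
print('t',s['time_s'],'pos',s['eef_pos'].round(1),'xang',np.degrees(np.arctan2(R[1,0],R[0,0])).round(1),'z',R[:,2].round(3),'F',s['force'].round(1),'T',s['wrist_torque'].round(2),'g',round(s['grip_width'],3),'J',s['joints'].round(2))
# level correction rotvec
print('levelfix',np.cross(R[:,2],[0,0,-1]).round(3))
E
python3 - <<'E'
from wh import *;import pickle
w=cap('wrist');pickle.dump(w,open('w2.pkl','wb'));cv2.imwrite('pics/w2.png',w['img'])
w1=pickle.load(open('w1.pkl','rb'))
s=proj(w,(529,-224,68));r,p,L,ang=handle(w,s);print(s,r,p,L,ang)
print(tri(w1,(244.4,113.9),w,r[0]))
import st
E
```

```text
[253.55840557 192.58216911] ((253.3845977783203, 189.53756713867188), (71.3062973022461, 22.226547241210938), 88.66777801513672) [ 532.19652423 -225.66807863   70.        ] 66.05670774428422 151.83051202929613
(array([ 528.72790755, -223.71154071,   58.91977613]), np.float64(0.4226651323857875))
t 1.7833 pos [ 526.1 -227.5  171.1] xang -29.1 z [-0.006  0.008 -1.   ] F [-0.6 -1.   0.1] T [ 0.03  0.02 -0.04] g 0.997 J [-0.61  0.49  1.45  0.    1.21  1.46]
levelfix [-0.008 -0.006 -0.   ]
```

>>> {"fn": "play_rows", "kwargs": {"plan": [[1.5,1.8,-30,-0.008,-0.006,0.015,1],[1.5,1.8,-30,0,0,0,1],[0,0,-25,0,0,0,1],[0,0,-12,0,0,0,1],[0,0,0,0,0,0,1]]}}

```text
time_s: 2.2
eef_pos: [529.2, -227.6, 75.7]
ee_rot: [0.002, 0.971, -0.238, 0.005]
force: [0.6, 0.3, 0.4]
grip_width: 1.002
```

```bash
python3 st.py
```

```text
t 2.2 pos [ 529.2 -227.6   75.7] xang -27.5 z [ 0.008 -0.007 -1.   ] F [0.6 0.3 0.4] T [-0.03  0.04  0.02] g 1.002 J [-0.61  0.61  1.54 -0.    0.98  1.44]
levelfix [0.007 0.008 0.   ]
```

>>> {"fn": "play_rows", "kwargs": {"plan": [[0,3.5,-5,0.004,0.004,0,1],[0,0,-5,0,0,0,1],[0,0,0,0,0,0,1]]}}

```text
time_s: 2.45
eef_pos: [529.8, -225.3, 67.6]
ee_rot: [0.001, 0.972, -0.237, 0.004]
force: [-0.4, 0.3, 0.7]
grip_width: 1.0
```

```bash
python3 st.py
```

```text
t 2.45 pos [ 529.8 -225.3   67.6] xang -27.4 z [ 0.007 -0.004 -1.   ] F [-0.4  0.3  0.7] T [-0.04  0.04 -0.01] g 1.0 J [-0.61  0.62  1.55  0.    0.97  1.44]
levelfix [0.004 0.007 0.   ]
```

>>> {"fn": "play_rows", "kwargs": {"plan": [[0,1,-2,0.002,0.003,0,0.2],[0,0,0,0,0,0,-0.4],[0,0,0,0,0,0,-1],[0,0,0,0,0,0,-1],[0,0,0,0,0,0,-1]], "grip_force": 60}}

```text
time_s: 2.87
eef_pos: [531.0, -225.1, 68.4]
ee_rot: [0.002, 0.972, -0.236, 0.004]
force: [-1.3, -0.7, 0.4]
grip_width: 0.298
```

>>> {"fn": "play_rows", "kwargs": {"plan": [[0,0,0,0,0,0,-1],[0,0,0,0,0,0,-1],[0,0,0,0,0,0,-1],[0,0,0,0,0,0,-1],[0,0,0,0,0,0,-1]]}}

```text
time_s: 3.28
eef_pos: [531.1, -225.1, 68.7]
ee_rot: [0.002, 0.972, -0.236, 0.005]
force: [0.4, 0.4, -0.7]
grip_width: 0.216
```

```bash
python3 st.py
```

```text
t 3.2833 pos [ 531.1 -225.1   68.7] xang -27.3 z [ 0.008 -0.005 -1.   ] F [ 0.4  0.4 -0.7] T [ 0.03 -0.02  0.02] g 0.216 J [-0.6   0.62  1.54  0.    0.97  1.44]
levelfix [0.005 0.008 0.   ]
```

>>> {"fn": "play_rows", "kwargs": {"plan": [[0,0,8,0.005,0.008,0,-1],[0,0,15,0,0,0,-1],[0,0,25,0,0,0,-1],[0,0,30,0,0,0,-1],[0,0,30,0,0,0,-1]]}}

```text
time_s: 3.7
eef_pos: [526.6, -222.2, 171.4]
ee_rot: [-0.003, 0.972, -0.236, -0.009]
force: [0.3, -0.6, -3.9]
grip_width: 0.221
```

>>> {"fn": "play_rows", "kwargs": {"plan": [[0,0,30,0,0,0,-1],[0,0,30,0,0,0,-1],[0,0,25,0,0,0,-1],[0,0,10,0,0,0,-1],[0,0,0,0,0,0,-1]]}}

```text
time_s: 4.12
eef_pos: [526.2, -221.8, 275.3]
ee_rot: [-0.003, 0.972, -0.236, -0.007]
force: [0.0, -0.4, -3.0]
grip_width: 0.219
```

```bash
python3 st.py
python3 - <<'E'
from h import *
a=cap('scene');b=cap('side')
cv2.imwrite('pics/5.png',np.hstack([cv2.resize(a['img'][60:260,180:380],(400,400)),cv2.resize(b['img'][60:260,190:390],(400,400))]))
E
```

```text
t 4.1167 pos [ 526.2 -221.8  275.3] xang -27.3 z [-0.013  0.008 -1.   ] F [ 0.  -0.4 -3. ] T [ 0.04 -0.04  0.01] g 0.219 J [-0.6   0.41  1.3  -0.    1.45  1.44]
levelfix [-0.008 -0.013 -0.   ]
```

View pics/5.png

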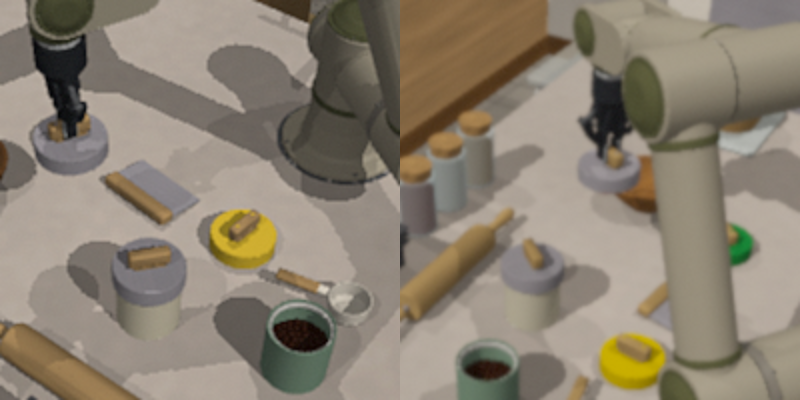

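The lid set hangs level from the gripper and nothing is left on the bench at its old place (the force of about -3 N fits both lids). Next I carry it near the tin.

>>> {"fn": "play_rows", "kwargs": {"plan": [[-5,16,0,-0.008,-0.013,0.05,-1],[-10,32,0,0,0,0.08,-1],[-10,32,0,0,0,0.08,-1],[-10,32,0,0,0,0.08,-1],[-10,32,0,0,0,0.08,-1]]}}

```text
time_s: 4.63
eef_pos: [476.7, -77.0, 261.9]
ee_rot: [-0.002, 0.999, -0.05, -0.009]
force: [0.6, 0.9, -2.7]
grip_width: 0.222
```

>>> {"fn": "play_rows", "kwargs": {"plan": [[-10,32,0,0,0,0.08,-1],[-10,32,0,0,0,0.08,-1],[-10,32,0,0,0,0.08,-1],[-10,32,0,0,0,0.08,-1],[-10,32,0,0,0,0.08,-1]]}}

```text
time_s: 5.05
eef_pos: [419.3, 90.5, 253.2]
ee_rot: [-0.002, 0.987, 0.158, -0.017]
force: [0.6, 0.5, -2.9]
grip_width: 0.22
```

>>> {"fn": "play_rows", "kwargs": {"plan": [[-10,32,0,0,0,0.08,-1],[-10,32,0,0,0,0.08,-1],[-10,20,0,0,0,0.04,-1],[0,0,0,0,0,0,-1],[0,0,0,0,0,0,-1]]}}

```text
time_s: 5.47
eef_pos: [381.2, 182.9, 245.7]
ee_rot: [-0.001, 0.964, 0.266, -0.024]
force: [-0.1, -0.3, -3.4]
grip_width: 0.22
```

```bash
python3 st.py
python3 - <<'E'
from h import *
import pickle
w=cap('wrist');pickle.dump(w,open('w3.pkl','wb'));cv2.imwrite('pics/6.png',w['img'])
E
```

```text
t 5.4667 pos [381.2 182.9 245.7] xang 30.9 z [-0.048 -0.01  -0.999] F [-0.1 -0.3 -3.4] T [-0.03 -0.01  0.07] g 0.22 J [ 0.17  0.11  1.76 -0.    1.32  1.2 ]
levelfix [ 0.01  -0.048  0.   ]
```

View pics/6.png

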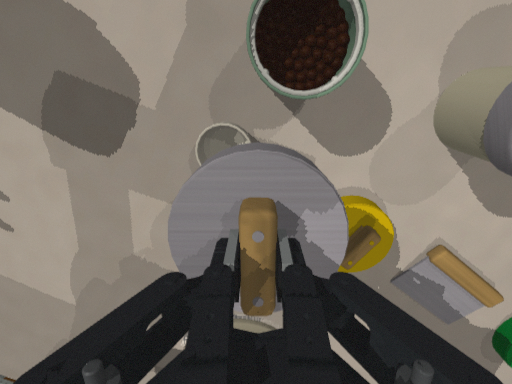

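Wrist view: the lid set is gripped mid-handle at (257,250). The tin mouth is at about (307,38), cut off at the top edge. I'll level the tool and move on a little.

>>> {"fn": "play_rows", "kwargs": {"plan": [[10,0,10,0.005,-0.024,0,-1],[10,0,10,0.005,-0.024,0,-1],[5,0,5,0,0,0,-1],[0,0,0,0,0,0,-1],[0,0,0,0,0,0,-1]]}}

```text
time_s: 5.93
eef_pos: [410.7, 179.2, 272.5]
ee_rot: [0.001, 0.965, 0.263, 0.002]
force: [0.1, -0.8, -3.6]
grip_width: 0.221
```

```bash
python3 st.py
cat > rim.py <<'E'
from h import *
def rim(w,seed,z=105):
    # white seal ring inside the mouth + outer green: fit ellipse to outer green contour seen from above
    hsv=cv2.cvtColor(w['img'],cv2.COLOR_BGR2HSV)
    g=cv2.inRange(hsv,(50,40,30),(95,255,255))
    g=cv2.morphologyEx(g,cv2.MORPH_CLOSE,np.ones((3,3),np.uint8))
    n,l,st,ce=cv2.connectedComponentsWithStats(g)
    i=1+np.argmax(st[1:,4]);m=(l==i).astype(np.uint8)
    cs,h=cv2.findContours(m,cv2.RETR_CCOMP,cv2.CHAIN_APPROX_NONE)
    k=[j for j in range(len(cs)) if h[0,j,3]>=0 and len(cs[j])>60]
    out=[]
    for j in k:
        P=cs[j][:,0,:].astype(float)
        W=np.array([onz(w,*p,z)[:2] for p in P])
        A=np.c_[W,np.ones(len(W))];s=np.linalg.lstsq(A,(W**2).sum(1),rcond=None)[0]
        c=s[:2]/2;out.append((c,np.sqrt(s[2]+c@c),cv2.fitEllipse(cs[j])))
    return st[i],out
E
python3 - <<'E'
from rim import *
import pickle
w=cap('wrist');pickle.dump(w,open('w4.pkl','wb'));cv2.imwrite('pics/7.png',w['img'])
print(rim(w,0))
E
```

```text
t 5.9333 pos [410.7 179.2 272.5] xang 30.4 z [ 0.004 -0.    -1.   ] F [ 0.1 -0.8 -3.6] T [ 0.01 -0.05 -0.06] g 0.221 J [ 0.15  0.12  1.68 -0.    1.34  1.19]
levelfix [0.    0.004 0.   ]
(array([ 470,  316,   42,   60, 1766], dtype=int32), [])
```

View pics/7.png

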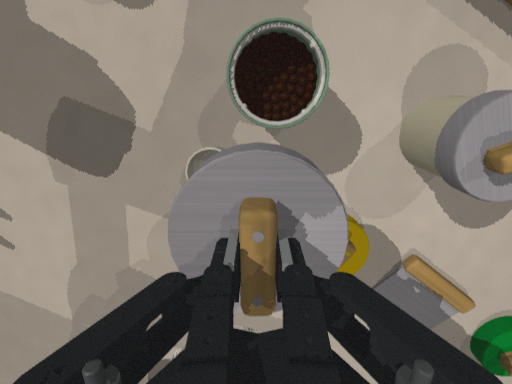

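The whole mouth is now in view at about (278,73): columns 228–329, rows 19–128.

```bash
cat > rim.py <<'E'
from h import *
def rim(w,seed,half,z=105):
    u,v=map(int,seed);x0,y0=max(u-half,0),max(v-half,0)
    im=w['img'][y0:v+half,x0:u+half]
    hsv=cv2.cvtColor(im,cv2.COLOR_BGR2HSV)
    g=cv2.inRange(hsv,(45,35,20),(100,255,255))
    n,l,st,ce=cv2.connectedComponentsWithStats(g)
    i=1+np.argmax(st[1:,4]);P=cv2.findNonZero((l==i).astype(np.uint8))
    hull=cv2.convexHull(P)[:,0,:]+[x0,y0]
    W=np.array([onz(w,*p,z)[:2] for p in hull.astype(float)])
    c,r=cv2.minEnclosingCircle(W.astype(np.float32))
    A=np.c_[W,np.ones(len(W))];s=np.linalg.lstsq(A,(W**2).sum(1),rcond=None)[0];q=s[:2]/2
    return dict(box=st[i],N=len(hull),enc=(c,r),ls=(q,np.sqrt(s[2]+q@q)),ell=cv2.fitEllipse(hull.astype(np.float32)))
E
python3 - <<'E'
from rim import *
import pickle
w=pickle.load(open('w4.pkl','rb'));a,b=pickle.load(open('ab.pkl','rb'))
r=rim(w,(278,73),72);print(r)
w3=pickle.load(open('w3.pkl','rb'))
e=r['ls'][0]
print(proj(a,[*e,105])/.64,proj(b,[*e,105])/.64)
E
```

```text
{'box': array([  20,   17,  103,  111, 1006], dtype=int32), 'N': 43, 'enc': ((509.6960754394531, 214.5126495361328), 51.521541595458984), 'ls': (array([509.71893885, 214.57371081]), np.float64(51.23869883862708)), 'ell': ((277.4320068359375, 72.79631042480469), (102.39862060546875, 111.10514068603516), 8.352160453796387)}
[515.80854534 348.24923845] [363.69949346 374.55620032]
```

Run:
```python
from rim import *
import pickle
w=pickle.load(open('w4.pkl','rb'))
t=np.array([410.7,179.2,272.5]);th=np.radians(30.4);X=np.array([np.cos(th),np.sin(th)]);Y=np.array([np.sin(th),-np.cos(th)])
for n,u,v,z in(('screw1',258,237,4.3),('screw2',258,302,4.3),('hend1',258,197,4.3),('hend2',258,316,4.3),('left',169,229,-30),('right',347,229,-30)):
    p=onz(w,u,v,t[2]+z)[:2]-t[:2];print(n,(p@X).round(1),(p@Y).round(1))
# far cap outline
hsv=cv2.cvtColor(w['img'],cv2.COLOR_BGR2HSV);m=cv2.inRange(hsv,(100,10,60),(140,70,200))
n,l,st,ce=cv2.connectedComponentsWithStats(m);i=l[215,215];print(st[i])
h=cv2.convexHull(cv2.findNonZero((l==i).astype(np.uint8)))[:,0,:]
h=h[(h[:,1]<235)]
for z in(-27,-40,-53):
    W=np.array([onz(w,*p,t[2]+z)[:2] for p in h.astype(float)]);A=np.c_[W,np.ones(len(W))];s=np.linalg.lstsq(A,(W**2).sum(1),rcond=None)[0];q=s[:2]/2
    print(z,((q-t[:2])@X).round(1),((q-t[:2])@Y).round(1),np.sqrt(s[2]+q@q).round(1))
```

```text
screw1 17.3 -0.3
screw2 -22.6 -0.2
hend1 38.5 -0.3
hend2 -32.2 -0.2
left 4.0 -56.6
right 4.0 56.4
[     0      0    512    384 196457]
-27 -148.3 -0.8 301.2
-40 -144.1 -0.9 305.3
-53 -139.8 -0.9 309.6
```

>>> {"fn": "play_rows", "kwargs": {"plan": [[20,7,-5,0,0.002,0,-1],[25,9,-10,0,0,0,-1],[25,9,-15,0,0,0,-1],[20,8,-15,0,0,0,-1],[10,4,-5,0,0,0,-1]]}}

```text
time_s: 6.4
eef_pos: [513.5, 216.4, 221.6]
ee_rot: [0.001, 0.965, 0.261, 0.002]
force: [-0.4, 0.0, -3.3]
grip_width: 0.221
```

>>> {"fn": "play_rows", "kwargs": {"plan": [[0,0,0,0,0,0,-1],[0,0,0,0,0,0,-1]]}}

```text
time_s: 6.57
eef_pos: [514.1, 216.3, 218.7]
ee_rot: [0.0, 0.965, 0.261, -0.0]
force: [0.6, 0.0, -3.6]
grip_width: 0.224
```

```bash
python3 st.py
```

```text
t 6.5667 pos [514.1 216.3 218.7] xang 30.3 z [-0.    -0.001 -1.   ] F [ 0.6  0.  -3.6] T [0.01 0.01 0.02] g 0.224 J [ 0.19  0.41  1.44 -0.    1.29  1.23]
levelfix [ 0.001 -0.     0.   ]
```

>>> {"fn": "play_rows", "kwargs": {"plan": [[-2,0,-8,0,0,0,-1],[0,0,-10,0,0,0,-1],[0,0,-8,0,0,0,-1],[0,0,0,0,0,0,-1]]}}

```text
time_s: 6.9
eef_pos: [510.0, 215.6, 191.4]
ee_rot: [0.0, 0.965, 0.261, 0.0]
force: [-0.8, 0.4, -3.3]
grip_width: 0.221
```

```bash
python3 st.py
python3 - <<'E'
from h import *
import pickle
a=cap('scene');b=cap('side');pickle.dump((a,b),open('ab2.pkl','wb'))
P=[proj(c,(509.7,214.6,115)).astype(int) for c in(a,b)];print(P)
cr=[cv2.resize(c['img'][p[1]-40:p[1]+40,p[0]-40:p[0]+40],(400,400),interpolation=2) for c,p in zip((a,b),P)]
cv2.imwrite('pics/8.png',np.hstack(cr))
E
```

```text
t 6.9 pos [510.  215.6 191.4] xang 30.3 z [ 0.    -0.001 -1.   ] F [-0.8  0.4 -3.3] T [ 0.    0.02 -0.03] g 0.221 J [ 0.19  0.43  1.49 -0.    1.22  1.23]
levelfix [0.001 0.    0.   ]
[array([330, 220]), array([232, 237])]
```

View pics/8.png

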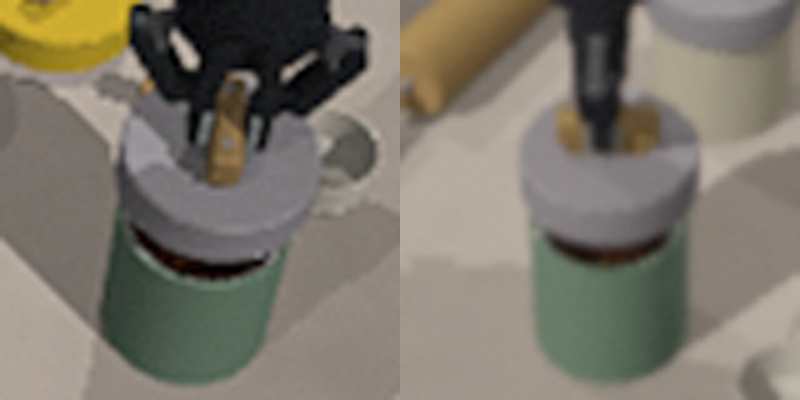

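The views show the lid centred over the tin mouth, with the dark mouth gap symmetric in both. I'll lower it gently.

>>> {"fn": "play_rows", "kwargs": {"plan": [[2,0,-5,0,0,0,-1],[0,0,-5,0,0,0,-1],[0,0,-4,0,0,0,-1],[0,0,0,0,0,0,-1]]}}

```text
time_s: 7.33
eef_pos: [513.4, 215.8, 178.9]
ee_rot: [0.001, 0.965, 0.261, 0.003]
force: [0.2, -0.4, -3.8]
grip_width: 0.222
```

>>> {"fn": "play_rows", "kwargs": {"plan": [[0,0,-4,0,0,0,-1],[0,0,-4,0,0,0,-1],[0,0,-3,0,0,0,-1],[0,0,0,0,0,0,-1]]}}

```text
time_s: 7.67
eef_pos: [513.6, 215.7, 166.9]
ee_rot: [0.001, 0.965, 0.261, 0.003]
force: [0.7, -0.6, -3.4]
grip_width: 0.221
```

```bash
python3 st.py
```

```text
t 7.6667 pos [513.6 215.7 166.9] xang 30.3 z [ 0.006  0.    -1.   ] F [ 0.7 -0.6 -3.4] T [-0.09 -0.09  0.01] g 0.221 J [ 0.19  0.46  1.52 -0.    1.16  1.23]
levelfix [-0.     0.006  0.   ]
```

>>> {"fn": "play_rows", "kwargs": {"plan": [[-1,0,-4,0,0.006,0,-1],[0,0,-3,0,0,0,-1],[0,0,-2,0,0,0,-1],[0,0,-2,0,0,0,-1]]}}

```text
time_s: 8.0
eef_pos: [514.6, 215.4, 158.4]
ee_rot: [0.001, 0.965, 0.261, 0.003]
force: [-0.8, -1.3, 6.3]
grip_width: 0.222
```

```bash
python3 st.py
```

```text
t 8.0 pos [514.6 215.4 158.4] xang 30.3 z [ 0.007 -0.    -1.   ] F [-0.8 -1.3  6.3] T [-0.45  0.32  0.16] g 0.222 J [ 0.19  0.47  1.53 -0.    1.14  1.23]
levelfix [0.    0.007 0.   ]
```

>>> {"fn": "play_rows", "kwargs": {"plan": [[-1,0,-3,0,0.005,0,-1],[0,0,-3,0,0,0,-1],[0,0,-3,0,0,0,-1]], "grip_force": 80}}

```text
time_s: 8.25
eef_pos: [514.5, 215.5, 151.6]
ee_rot: [0.0, 0.965, 0.261, 0.003]
force: [-13.7, -5.3, 38.5]
grip_width: 0.213
```

```bash
python3 st.py
```

```text
t 8.25 pos [514.5 215.5 151.6] xang 30.3 z [ 0.005  0.001 -1.   ] F [-13.7  -5.3  38.5] T [-0.26  2.25  0.09] g 0.213 J [ 0.19  0.47  1.53 -0.    1.13  1.23]
levelfix [-0.001  0.005  0.   ]
```

>>> {"fn": "play_rows", "kwargs": {"plan": [[-2,0,-1,0,0.004,0,-1],[0,0,-1,0,0,0,-1],[0,0,0,0,0,0,-1],[0,0,0,0,0,0,-1]]}}

```text
time_s: 8.58
eef_pos: [513.3, 215.6, 151.8]
ee_rot: [0.0, 0.965, 0.261, 0.003]
force: [1.8, -1.7, 1.9]
grip_width: 0.221
```

```bash
python3 st.py
```

```text
t 8.5833 pos [513.3 215.6 151.8] xang 30.3 z [ 0.005  0.001 -1.   ] F [ 1.8 -1.7  1.9] T [-0.06 -0.05  0.04] g 0.221 J [0.19 0.47 1.54 0.   1.13 1.23]
levelfix [-0.001  0.005  0.   ]
```

>>> {"fn": "play_rows", "kwargs": {"plan": [[-0.5,0,-2,0,0,0,-1],[-0.5,0,-2.5,0,0,0,-1],[-0.5,0,-2.5,0,0,0,-1]]}}

```text
time_s: 8.83
eef_pos: [513.4, 215.6, 151.6]
ee_rot: [0.001, 0.965, 0.261, 0.006]
force: [-7.2, -4.8, 22.9]
grip_width: 0.219
```

```bash
python3 st.py
```

```text
t 8.8333 pos [513.4 215.6 151.6] xang 30.3 z [ 0.012  0.002 -1.   ] F [-7.2 -4.8 22.9] T [-0.35  1.62  0.01] g 0.219 J [ 0.19  0.47  1.54 -0.    1.12  1.23]
levelfix [-0.002  0.012  0.   ]
```

It is at a hard stop at the expected seated height (151.6, predicted 151.7). Now a slow straight lift.

>>> {"fn": "play_rows", "kwargs": {"plan": [[0,0,0.5,-0.002,0.012,0,-1],[0,0,0,0,0,0,-1],[0,0,2,0,0,0,-1],[0,0,2,0,0,0,-1],[0,0,2,0,0,0,-1]]}}

```text
time_s: 9.25
eef_pos: [511.8, 215.7, 155.6]
ee_rot: [-0.001, 0.965, 0.261, -0.003]
force: [-0.1, -0.2, -4.4]
grip_width: 0.218
```

```bash
python3 st.py
```

```text
t 9.25 pos [511.8 215.7 155.6] xang 30.3 z [-0.005 -0.    -1.   ] F [-0.1 -0.2 -4.4] T [ 0.01 -0.02 -0.04] g 0.218 J [0.19 0.47 1.53 0.   1.15 1.23]
levelfix [ 0.    -0.005  0.   ]
```

>>> {"fn": "play_rows", "kwargs": {"plan": [[0,0,3,0,-0.003,0,-1],[0,0,4,0,0,0,-1],[0,0,5,0,0,0,-1],[0,0,8,0,0,0,-1],[0,0,12,0,0,0,-1]]}}

```text
time_s: 9.67
eef_pos: [510.8, 215.7, 188.2]
ee_rot: [-0.0, 0.965, 0.261, -0.003]
force: [-0.6, -0.6, -2.6]
grip_width: 0.212
```

```bash
python3 st.py
```

```text
t 9.6667 pos [510.8 215.7 188.2] xang 30.3 z [-0.006 -0.001 -1.   ] F [-0.6 -0.6 -2.6] T [ 0.01 -0.04  0.01] g 0.212 J [0.19 0.43 1.49 0.   1.22 1.23]
levelfix [ 0.001 -0.006  0.   ]
```

>>> {"fn": "play_rows", "kwargs": {"plan": [[0,0,18,0.001,-0.006,0,-1],[0,0,22,0,0,0,-1],[0,0,22,0,0,0,-1],[0,0,15,0,0,0,-1],[0,0,5,0,0,0,-1]]}}

```text
time_s: 10.08
eef_pos: [510.6, 215.7, 279.3]
ee_rot: [0.0, 0.965, 0.261, 0.003]
force: [-0.8, 0.9, -2.7]
grip_width: 0.215
```

>>> {"fn": "play_rows", "kwargs": {"plan": [[0,0,5,0,0,0,-1],[0,0,0,0,0,0,-1],[0,0,0,0,0,0,-1],[0,0,0,0,0,0,-1],[0,0,0,0,0,0,-1]]}}

```text
time_s: 10.5
eef_pos: [510.3, 215.6, 284.7]
ee_rot: [0.0, 0.965, 0.261, 0.003]
force: [-0.0, -0.2, -1.8]
grip_width: 0.209
```

```bash
python3 st.py
python3 - <<'E'
from h import *
import pickle
a=cap('scene');b=cap('side');pickle.dump((a,b),open('ab3.pkl','wb'))
P=[proj(c,(509.7,214.6,130)).astype(int) for c in(a,b)]
print(P)
cr=[cv2.resize(c['img'][p[1]-60:p[1]+60,p[0]-60:p[0]+60],(400,400),interpolation=2) for c,p in zip((a,b),P)]
cv2.imwrite('pics/9.png',np.hstack(cr))
C=[]
for c,p in zip((a,b),P):
    m=cv2.inRange(cv2.cvtColor(c['img'],cv2.COLOR_BGR2HSV),(0,130,60),(7,255,255))|cv2.inRange(cv2.cvtColor(c['img'],cv2.COLOR_BGR2HSV),(172,130,60),(180,255,255))
    n,l,st,ce=cv2.connectedComponentsWithStats(m);i=1+np.argmax(st[1:,4]);print(st[i],ce[i],proj(c,(509.7,214.6,107)))
E
```

```text
t 10.5 pos [510.3 215.6 284.7] xang 30.3 z [ 0.005  0.001 -1.   ] F [-0.  -0.2 -1.8] T [-0.01  0.01 -0.  ] g 0.209 J [0.19 0.35 1.35 0.   1.43 1.23]
levelfix [-0.001  0.005  0.   ]
[array([331, 217]), array([232, 234])]
[314 209  35  29 773] [330.92884864 223.13065977] [330.21988558 222.47174848]
[218 229  32  23 560] [233.36071429 240.15535714] [232.75452285 239.27636101]
```

View pics/9.png

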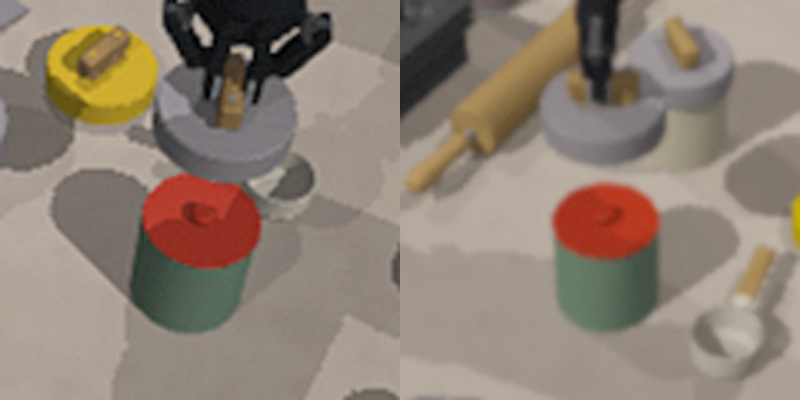

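Both views show the red lid flush and level on the green tin at its expected pixels, with the steel lid held level above it. Handing in.

```bash
python3 -c "
from rig import ctrl
print(ctrl.finish_job())"
```

```text
the job is handed in; nothing more can be done
None
```

The red inner lid is pressed home in the green tin, and the gripper is still holding the steel outer lid level above it. I handed the job in at about 10.6 s of the 56 s allowed.

**Pressing:** I gripped the lid set by its handle, centred it over the tin and pressed until it stopped. It stopped at 151.6 mm TCP height, against 151.7 mm expected when fully home. The peak push was about 38 N. A second press of about 23 N moved it no further.

**Sideways load:** Both presses also pushed sideways, up to about 14 N with a 2.3 N m tipping moment at the wrist. I eased this off before lifting slowly.

**Last checks:**
- **Inner lid:** the scene and side views show it flush and level on the rim. It sits within about 1 pixel of where the seated lid should appear, so the tin has not visibly shifted.
- **Outer lid:** the held weight fell from about 3.3 N to about 2 N, which fits the outer lid alone. It is tilted about 0.3° and held roughly 12 cm above the tin's rim, or 11 cm above the inner lid's button.
- **Everything else:** I moved nothing else, and the items visible in the last crops look undisturbed. I did not re-check the whole bench at the end.

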